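Shut the date coder's lid and push its catch home

TASK

The date coder's blue lid was left open after a ribbon change. Push the lid over past upright and let it drop shut by its own weight (do not carry or follow it down), then push its orange catch fully home by feel, never pressing on the lid or catch harder than 18 N. Leave the things standing around it where they are.

Things in the scene. Friction and masses are not known exactly. Their poses are not given: they have to be found in the camera images.
- coder: Date coder: white open-topped housing fixed to the table, 200 x 200 mm, walls 110 mm high, with a thin black gasket on the rim on which the shut lid lies firmly. Origin: centre of its underside. Its x axis is level and points to the hinge side (roughly the robot's left), z up; y runs along the hinge.
- lid (a joint): Angle of the coder's blue lid (rad): 0 shut on the gasket, 1.57 upright, at most 1.95, leaning back. Grows on opening, turning about the coder's +y. Flat plate, 205 mm from hinge to free edge, 206 mm along the hinge, 6 mm thick, about 0.7 kg. The hinge rubs: near upright it stays put; pushed to somewhere between 1.4 and 1.0 it drops shut by itself.
- lid_hinge (a point): Point on the hinge line, middle of the lid's width: 100 mm along the coder's +x from its centre, 118 mm above the table. It stays in place as the lid turns; its axes are the lid's: x from free edge to hinge, y along the hinge, z out of the outer face (up when shut).
- lid_edge (a point): Middle of the lid's free edge, on the outer face: 205 mm from the hinge along the lid's -x and 6 mm along its z. Axes as lid_hinge.
- catch_top (a point): Centre of the flat end of the orange push catch, a 26 mm round plunger on the lid's outer face, on its middle line, 150 mm from the hinge. It rides in a soft black rubber grommet 40 mm across. Fully out its end stands 20 mm off the lid's face, home (and not pressed) 11 mm. z points out of the lid's outer face (up when shut).
- catch (a joint): How far the catch is pushed into the lid (m): 0 out, 0.009 fully home against a hard stop; starts 0 to 2 mm in. Stiff (about 9 N to move) and stays where left. The rubber grommet under it gives way (by some millimetres, springing back after) and carries the catch down with it, so the height at which it comes home must be felt: press on, under 18 N; at 14 N it is home.
- sanitiser: Bystander, to be left alone: bottle, 60 mm across, 150 mm tall, blue cap; origin at the centre of its underside.
- tape: Bystander, to be left alone: yellow tape ring lying flat, 90 mm across, 25 mm high; origin at the centre of its underside.
- core: Bystander, to be left alone: black ribbon core standing up, 56 mm across, 60 mm high; origin at the centre of its underside.
- driver: Bystander, to be left alone: screwdriver with a red handle lying on the table, about 200 mm long.
- carton: Bystander, to be left alone: cardboard box 90 x 60 x 50 mm; origin at the centre of its underside.
- cup: Bystander, to be left alone: small steel bowl, 70 mm across, 60 mm high; origin at the centre of its underside.

How it is judged:
On the way, in this order (a step that is already met when the one before it is completed fails the run):
1. the lid has dropped shut on its gasket (within 0.03 rad), the catch not yet home (value of joint lid below 0.03 rad and value of joint catch below 0.006 m), for 0.2 s.
2. the catch is pushed home, within 1.5 mm (value of joint catch above 0.0075 m and value of joint lid below 0.03 rad), for 0.1 s.
At the end, for the whole second after the job is handed in: The lid lies shut (joint lid under 0.03 rad) and at rest, and the catch is within 1.5 mm of fully home (joint catch over 0.0075 m) (all of step 2 and velocity of joint lid between -0.05 and 0.05 rad/s); the robot touches nothing.
It fails at once if the lid is carried or followed down: touched by the robot between 0.85 and 0.1 rad (value of joint lid between 0.1 and 0.85 rad and contact force between any of the fingers, the arm and lid above 0.5 N).
It fails at once if the robot presses on the lid or its catch with more than 18 N (contact force between any of the fingers, the arm and lid above 18 N).
It fails at once if a bystander is moved more than 20 mm (distance of any of sanitiser, tape, core, driver, carton, cup from where it was at the start of the episode above 0.02 m).
It also fails if it takes over 67 s, if anything falls off the work surface, if the arm or the gripper's body presses on something with over 40 N, if the wrist force passes 120 N, or if a joint passes its speed limit or range.

ROBOT

A 7-joint arm with a two-finger parallel gripper is mounted at the origin on the work surface. World frame = base frame: x ahead of the robot, y to its left, z up, the work surface at z = 0. Lengths are in m, angles in rad, forces in N, time in s.
With the tool pointing down it reaches from about 0.425 to 1.025 m from the base axis. Payload 9.4 kg.
Tool frame: the origin (TCP) lies at the centre of the arm's flange, where the gripper is bolted on; the fingertips stand 173 mm ahead of it and the grasp point (between the pads) lies 155 mm ahead of it (robot.grasp_offset is the distance from the TCP to the grasp point, in m); z points along the fingers, y is the line along which they close (so a half turn about z gives the same grasp; the last joint's range is limited). The gripper opens to 85 mm and grips with 20 to 120 N. Pads are 22 mm wide; open, the fingers measure 114 mm over their backs; the gripper's body (76 mm by 85 mm) begins 54 mm behind the grasp point. The pads swing forward as they close: fully open they stand 13 mm farther back than shut.
Start: joints at [1.064, 0.599, -0.003, 1.599, 0.002, 0.943, -0.08], TCP at [0.302, -0.659, 0.405] pointing down, gripper open.
Joint ranges: [-2.57, 2.57], [-0.35, 1.97], [-1.29, 1.29], [0.11, 2.56], [-1.05, 4.19], [0.11, 1.86], [-2.63, 2.63]. Speed limits (rad/s): [2.22, 2.22, 3.01, 3.01, 3.14, 3.14, 3.14].

INTERFACE

Orientations are given as a unit quaternion [w, x, y, z].
In Python, from rig import robot, capture, camera_params, workorder, spotter gives the robot as it stands.
- The arm moves only by the tool play_rows, never from a script. Its argument "increments" is one flat list of numbers, 5 for each row, row after row: the gripper's target within -1 to 1 (shut at 1, half-way at 0, fully open at -1), then the shift along the world's x, y, z in m, then the turn about the world's z in degrees. In form: [jaw, tx, ty, tz, turn, jaw, tx, ty, tz, turn, ...]. A call has 1 to 12 rows; each row shifts and turns the commanded pose from where the row before left it; what a row does not reach is not made up. A row lasts 1/12 s, in which the tool goes at most 41.7 mm and 7.16 degrees, less where a joint would pass 70% of its speed; a pose out of reach is approached as far as the arm can. A call with a gripper value outside its range is refused whole. The fingers move at their own pace and stop on an object; the grip force is fixed at half the most. Time passes only in rows, so rows that do not move let the fingers close. It gives the time, the measured TCP pose, the force, the opening and the grip force at its end, in the units of the state.
- robot.read_state(): the state, without advancing time (a new reading comes with each control period).
- capture(name): name is "side" or "top" or "wrist"; returns (picture, depth): 420x560x3 uint8, red, green, blue; 420x560 float32, m along the optical axis (not along the pixel's ray), 0 where there is no reading.
- camera_params(name): a dict with "intrinsics" (3x3 intrinsics, pixels), "xyz" and "attitude" of the camera in the world. Camera axes: x right, y down, z forward; pixel columns grow to the right and rows downward; lengths in m; the calibration is good to about 2 mm. A picture is of the moment at which its call begins: read the wrist's pose just before it. camera_params takes no time and is no camera call; for the wrist camera it gives the pose at the moment of the call.
- workorder.finish_job(): hands the job in; it is judged then, once.
Trained networks look in the newest picture that a camera, given by its name, has taken for a name from the list of things; names that differ only in an ending like _2 or _b are one class to them, and where a whole thing is asked for, a point or a joint stands for the part that bears it (a point fixed in the world has none). Each returns a list of dicts, best first, with "conf" (0 to 1); they miss things now and then, are a little off and sometimes report something else, mostly with a low value. They report only what shows in the picture. A call takes as long as a camera call.
- spotter.cut_out(camera, name): "pixels" (420x560 bool, what is visible of it) and "extent" ([left, top, width, height] in pixels, round what is visible of it).
The state is a dict: "time_s": time; "joints": joint angles; "qvel": joint speeds; "joint_efforts": joint torques, N m; "tool_pos": TCP position; "tool_rot": TCP orientation; "wrist_force": force on the tool from outside, world axes, zero at the start; "torque": the same for the moment, N m; "gripper_width": finger opening in m; "finger_force": force on a finger pad.
Only numpy, scipy, OpenCV 4.12 (cv2) and the standard library are available. Lean on these libraries where they do the work, as an engineer would, in place of code of your own. Each camera call takes 0.05 s, during which the arm holds its last target. There are 200 camera calls.

## Working session

There is one attempt and no reset: what is moved stays moved. The work goes in short steps, Python scripts to look and compute and a tool call to move; the robot and the scene stay as the last step left them, time stands still between calls to the robot, and variables do not carry over. Pictures are saved under pics/ and viewed, at most 10 in all, crops included, and the job is handed in when it is done.

Besides the shell and the picture viewer there is one more tool, called after "Request:" by a JSON object that holds its "name" and its "arguments", one argument or row to a line. play_rows: Moves the arm, as the interface text tells. Its arguments: {"type":"object","properties":{"increments":{"type":"array","items":{"type":"number"}}},"required":["increments"]}

```bash
mkdir -p pics; ls; cat > h.py <<'E'
import numpy as np,cv2
from scipy.spatial.transform import Rotation as R
from rig import robot,capture,camera_params,workorder,spotter
def cloud(cam,d,p=None):
    p=p or camera_params(cam);K=np.array(p["intrinsics"]);q=np.array(p["attitude"])
    M=R.from_quat(np.r_[q[1:],q[0]]).as_matrix() if q.size==4 else q
    v,u=np.mgrid[:d.shape[0],:d.shape[1]]
    P=np.stack([(u-K[0,2])/K[0,0]*d,(v-K[1,2])/K[1,1]*d,d],-1)
    return P@M.T+np.array(p["xyz"])
def save(n,im): cv2.imwrite("pics/"+n,im[:,:,::-1])
E
python3 - <<'E'
from h import *
print(robot.read_state())
ims=[]
for c in ["side","top"]:
    im,d=capture(c);ims.append(im);W=cloud(c,d)
    print(c,camera_params(c)["xyz"],camera_params(c)["attitude"])
    for n in ["coder","lid","catch_top","sanitiser","tape","core","driver","carton","cup"]:
        for r in spotter.cut_out(c,n)[:1]:
            m=r["pixels"]&(d>0);w=W[m]
            if len(w): print(n,round(r["conf"],2),r["extent"],len(w),np.median(w,0).round(3),np.percentile(w,2,0).round(3),np.percentile(w,98,0).round(3))
    np.save(c+".npy",W)
    save(c+".png",im)
E
```

```text
pics
{'time_s': 0.0, 'joints': array([ 1.06428507,  0.60012041, -0.00255496,  1.60016934,  0.00180818,
        0.94290232, -0.07978832]), 'qvel': array([ 1.39557763e-04, -5.04875156e-04,  4.67736877e-04,  6.61923675e-05,
       -1.33014485e-03, -1.31593550e-03,  4.93943845e-04]), 'joint_efforts': array([-3.17365239e-04, -7.76442719e+01,  1.56453989e+00, -2.58001024e+01,
        1.23116642e-02,  9.15341108e-03, -4.67167433e-05]), 'tool_pos': array([ 0.30202611, -0.65885217,  0.40380589]), 'tool_rot': array([-7.61415310e-04,  9.76987176e-01,  2.13296553e-01, -2.40925374e-04]), 'wrist_force': array([-0.41113446, -0.10047369,  0.23466761]), 'torque': array([-0.05487798, -0.03420665,  0.03986611]), 'finger_force': 0.0, 'gripper_width': 0.08553454218398686}
side [1.03274719 0.41994967 0.86013919] [-0.1408558   0.38783643  0.85547135 -0.31290785]
coder 0.65 [215.4, 131.5, 130.7, 130.2] 8219 [0.556 0.026 0.09 ] [ 0.438 -0.142  0.004] [0.637 0.091 0.319]
lid 0.57 [271.9, 133.8, 75.3, 101.8] 2783 [0.551 0.079 0.244] [0.439 0.057 0.121] [0.639 0.097 0.32 ]
catch_top 0.51 [307.8, 174.0, 16.5, 12
[... 1064 characters left out ...]
0.1   0.275] [0.53  0.1   0.272] [0.537 0.102 0.275]
sanitiser 0.59 [379.1, 259.2, 35.2, 29.2] 862 [ 0.437 -0.231  0.102] [ 0.409 -0.258  0.016] [ 0.462 -0.214  0.151]
tape 0.81 [199.3, 207.9, 29.3, 38.4] 410 [0.534 0.177 0.023] [ 0.488  0.134 -0.002] [0.575 0.199 0.027]
core 0.84 [209.4, 169.8, 23.7, 27.9] 427 [0.634 0.146 0.059] [0.605 0.124 0.009] [0.657 0.167 0.062]
driver 0.82 [170.5, 180.7, 27.6, 80.1] 676 [0.579 0.234 0.02 ] [ 0.458  0.214 -0.002] [0.641 0.263 0.027]
carton 0.84 [359.4, 189.1, 49.9, 36.1] 1210 [ 0.586 -0.219  0.049] [ 0.555 -0.267  0.008] [ 0.62  -0.178  0.053]
cup 0.79 [420.5, 221.5, 26.9, 27.7] 778 [ 0.519 -0.342  0.034] [ 0.487 -0.361  0.003] [ 0.547 -0.297  0.061]
```

```bash
python3 - <<'E'
from h import *
a=cv2.imread("pics/side.png")[90:340,150:420];b=cv2.imread("pics/top.png")[130:300,150:460]
a=cv2.resize(a,(432,400));b=cv2.resize(b,(730,400))
cv2.imwrite("pics/ab.png",np.hstack([cv2.resize(a,(300,278)),cv2.resize(b,(500,278))]))
W=np.load("top.npy");Ws=np.load("side.npy")
from scipy.spatial import ConvexHull
for n,X in (("top",W),("side",Ws)):
    x=X.reshape(-1,3)
    box=(x[:,0]>.4)&(x[:,0]<.67)&(x[:,1]>-.17)&(x[:,1]<.2)
    rim=x[box&(x[:,2]>.10)&(x[:,2]<.122)&(x[:,1]<.07)]
    print(n,"rim",len(rim),cv2.minAreaRect(rim[:,:2].astype(np.float32)),np.median(rim[:,2]))
    l=x[box&(x[:,2]>.15)&(x[:,2]<.26)&(x[:,1]>.03)&(x[:,1]<.12)]
    c=np.median(l,0);k=np.abs(l-c).max(1)<.2
    u,s,v=np.linalg.svd(l-l.mean(0),full_matrices=False)
    print("lid",len(l),l.mean(0),"normal",v[2],s/np.sqrt(len(l)))
    t=x[box&(x[:,2]>.305)];print("edge top",t.min(0),t.max(0))
    y=x[box&(x[:,2]>.2)]; print(y[:,1].min(),y[:,1].max())
E
```

```text
top rim 1645 ((0.5311660766601562, -0.04400649666786194), (0.20070429146289825, 0.2001468390226364), 88.34297943115234) 0.11481321689287027
lid 1556 [0.53361539 0.06940547 0.2089656 ] normal [ 0.0306823  0.9876967 -0.1533422] [0.0590775  0.03195435 0.00028343]
edge top [0.43275848 0.01338682 0.3050607 ] [0.63825741 0.0950566  0.9281003 ]
0.013386817988035071 0.10397790473853759
side rim 1010 ((0.5344793200492859, -0.04206034541130066), (0.21164639294147491, 0.20142675936222076), 87.87043762207031) 0.11278107500617962
lid 1238 [0.55004444 0.07344827 0.20689635] normal [ 0.03457296  0.9869266  -0.15741854] [0.06179272 0.03179011 0.00177373]
edge top [0.43419538 0.08222327 0.30502529] [0.64090322 0.0936784  0.32257557]
0.06608556287302392 0.10288780812097392
```

View pics/ab.png

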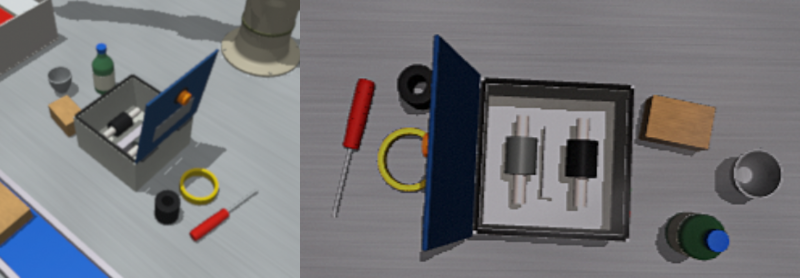

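Viewed: side and top crops show the open blue lid leaning back, to the robot's left (top crop columns 425-485). The orange catch is on its outer face, with the tape, core and driver behind it. Measured: coder centre about (0.532, -0.044), hinge about (0.535, 0.056), lid angle about 1.725 rad. The rim is 200 mm square and 0.114 m high, and the lid's edge is at z 0.32, all as specified. I'm moving now: lift, then swing behind the lid with the gripper shut.

Request:
{"name": "play_rows", "arguments": {
  "increments": [1,0,0,0.04,0,1,0,0,0.04,0,1,0,0,0.04,0,1,0.012,0.033,0.005,7.07,1,0.012,0.033,0,7.07,1,0.012,0.033,0,7.07,1,0.012,0.033,0,7.07,1,0.012,0.033,0,7.07,1,0.012,0.033,0,7.07,1,0.012,0.033,0,7.07,1,0.012,0.033,0,7.07,1,0.012,0.033,0,7.04]
}}

```text
time_s: 2.0
tool_pos: [0.4103, -0.3603, 0.53]
tool_rot: [0.0, 0.716, 0.698, -0.0]
wrist_force: [1.0, -0.1, -0.5]
gripper_width: -0.0001
finger_force: 0.0
```

Request:
{"name": "play_rows", "arguments": {
  "increments": [1,0.0132,0.0364,0,0,1,0.0132,0.0364,0,0,1,0.0132,0.0364,0,0,1,0.0132,0.0364,0,0,1,0.0132,0.0364,0,0,1,0.0132,0.0364,0,0,1,0.0132,0.0364,0,0,1,0.0132,0.0364,0,0,1,0.0132,0.0364,0,0,1,0.0132,0.0364,0,0,1,0.0132,0.0364,0,0,1,0.0132,0.0364,0,0]
}}

```text
time_s: 3.0
tool_pos: [0.5688, 0.0765, 0.5299]
tool_rot: [0.0, 0.718, 0.696, 0.0]
wrist_force: [0.7, -0.8, 0.6]
gripper_width: -0.0
finger_force: 0.0
```

Request:
{"name": "play_rows", "arguments": {
  "increments": [1,0.0132,0.0364,0,0,1,0.0132,0.0364,0,0,1,0,0,-0.025,0,1,0,0,-0.025,0,1,0,0,-0.02,0,1,0,0,0,0]
}}

```text
time_s: 3.5
tool_pos: [0.5942, 0.1471, 0.4558]
tool_rot: [-0.001, 0.718, 0.696, -0.003]
wrist_force: [-0.6, -0.8, -0.1]
gripper_width: -0.0
finger_force: 0.0
```

```bash
python3 - <<'E'
from h import *
print(robot.read_state()["tool_pos"],robot.read_state()["wrist_force"])
im,d=capture("side");save("s2.png",cv2.resize(im[60:270,200:480],(800,600)))
W=cloud("side",d).reshape(-1,3)
k=(abs(W[:,0]-.595)<.025)&(W[:,1]>.1)&(W[:,1]<.19)&(W[:,2]>.2)
for z in np.arange(.26,.42,.01):
    p=W[k&(abs(W[:,2]-z)<.005)]
    if len(p): print(round(z,3),len(p),p.min(0).round(3),p.max(0).round(3))
E
```

```text
[0.59416195 0.14711763 0.45578668] [-0.57039224 -0.76393814 -0.14334577]
0.28 2 [0.602 0.152 0.284] [0.603 0.154 0.284]
0.29 32 [0.59  0.141 0.286] [0.609 0.158 0.295]
0.3 43 [0.59  0.14  0.295] [0.61  0.158 0.305]
0.31 33 [0.582 0.143 0.305] [0.61  0.158 0.315]
0.32 22 [0.582 0.152 0.315] [0.609 0.159 0.325]
0.33 63 [0.57  0.138 0.325] [0.616 0.16  0.335]
0.34 53 [0.57  0.134 0.335] [0.619 0.161 0.345]
0.35 66 [0.581 0.133 0.345] [0.614 0.164 0.355]
0.36 55 [0.58  0.144 0.355] [0.619 0.164 0.365]
0.37 52 [0.577 0.156 0.365] [0.62  0.166 0.375]
0.38 68 [0.577 0.156 0.375] [0.619 0.167 0.385]
0.39 45 [0.587 0.156 0.385] [0.62  0.167 0.394]
0.4 5 [0.614 0.156 0.395] [0.62  0.157 0.399]
0.41 15 [0.591 0.175 0.411] [0.619 0.184 0.415]
```

View pics/s2.png

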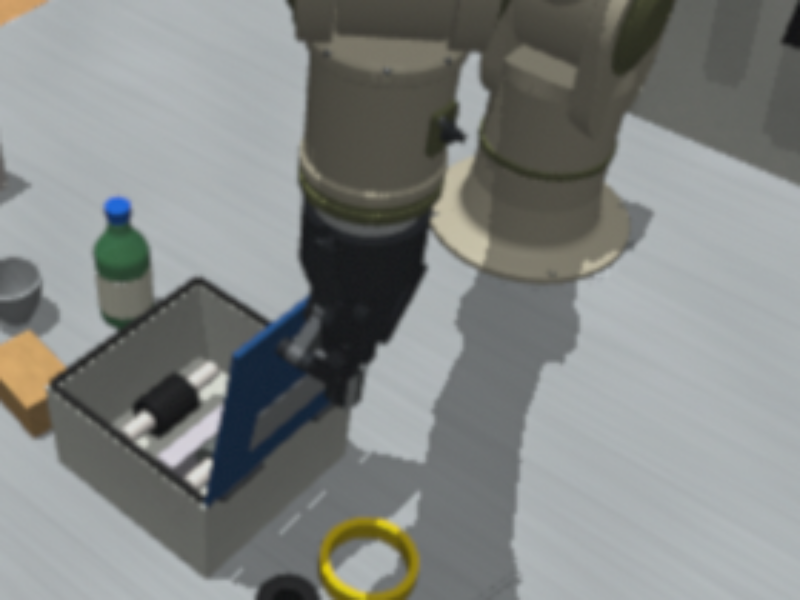

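Viewed: the shut fingertips hang behind the lid at about (345, 385), clear of it. The tip is at z 0.283, which confirms the 173 mm offset. Starting the push.

Request:
{"name": "play_rows", "arguments": {
  "increments": [1,0,-0.01,-0.002,0,1,0,-0.01,-0.002,0,1,0,-0.01,-0.002,0,1,0,-0.003,0,0,1,0,-0.003,0,0,1,0,-0.003,0,0,1,0,-0.003,0,0,1,0,-0.003,0,0,1,0,-0.003,0,0,1,0,-0.003,0,0,1,0,-0.003,0,0,1,0,-0.003,0,0]
}}

```text
time_s: 4.55
tool_pos: [0.5949, 0.0906, 0.4538]
tool_rot: [-0.0, 0.718, 0.696, 0.0]
wrist_force: [0.7, 1.1, 1.0]
gripper_width: -0.0001
finger_force: 0.0
```

Request:
{"name": "play_rows", "arguments": {
  "increments": [1,0,-0.003,0,0,1,0,-0.003,0,0,1,0,-0.003,0,0,1,0,-0.003,0,0,1,0,-0.003,0,0,1,0,-0.003,0,0,1,0,-0.003,0,0,1,0,-0.003,0,0,1,0,-0.003,0,0,1,0,-0.003,0,0]
}}

```text
time_s: 5.38
tool_pos: [0.5949, 0.0603, 0.4541]
tool_rot: [0.0, 0.718, 0.696, 0.0]
wrist_force: [-0.3, 0.7, 1.8]
gripper_width: 0.0003
finger_force: 0.8
```

Request:
{"name": "play_rows", "arguments": {
  "increments": [1,0,-0.003,0,0,1,0,-0.003,0,0,1,0,-0.003,0,0,1,0,-0.003,0,0,1,0,-0.003,0,0,1,0,-0.003,0,0,1,0,-0.003,0,0,1,0,-0.003,0,0,1,0,-0.003,0,0]
}}

```text
time_s: 6.13
tool_pos: [0.5949, 0.0331, 0.4536]
tool_rot: [0.0, 0.718, 0.696, -0.0]
wrist_force: [-0.7, 0.1, -1.1]
gripper_width: 0.0002
finger_force: 0.3
```

```bash
cat > ang.py <<'E'
from h import *
s=robot.read_state();print(s["tool_pos"].round(4),s["wrist_force"].round(1),s["time_s"])
im,d=capture("side");W=cloud("side",d).reshape(-1,3)
k=(W[:,0]>.46)&(W[:,0]<.62)&(W[:,1]>-.2)&(W[:,1]<.2)&(W[:,2]>.13)&(W[:,2]<.4)
b=im.reshape(-1,3).astype(int);k&=(b[:,2]>b[:,0]+30)
l=W[k];th=np.arctan2(l[:,2]-.118,-(l[:,1]-.056+.031*(l[:,0]-.535)))
print("lid angle ~",len(l),np.percentile(th,[25,50,75]).round(3))
E
python3 ang.py
```

```text
[0.5949 0.0331 0.4536] [-0.7  0.1 -1.1] 6.1333
lid angle ~ 2094 [1.376 1.384 1.419]
```

Request:
{"name": "play_rows", "arguments": {
  "increments": [1,0,-0.003,0,0,1,0,-0.003,0,0,1,0,-0.003,0,0,1,0,-0.003,0,0,1,0,-0.003,0,0,1,0,-0.003,0,0,1,0,0,0,0]
}}

```text
time_s: 6.77
tool_pos: [0.5949, 0.0146, 0.4536]
tool_rot: [0.0, 0.718, 0.696, -0.0]
wrist_force: [0.1, 0.6, -0.2]
gripper_width: 0.0001
finger_force: 0.0
```

```bash
python3 ang.py
```

```text
[0.5949 0.0146 0.4536] [ 0.1  0.6 -0.2] 6.7667
lid angle ~ 2441 [1.258 1.267 1.297]
```

Request:
{"name": "play_rows", "arguments": {
  "increments": [1,0,-0.003,0,0,1,0,-0.003,0,0,1,0,-0.003,0,0,1,0,-0.003,0,0,1,0,0,0,0]
}}

```text
time_s: 7.23
tool_pos: [0.5949, 0.0027, 0.4536]
tool_rot: [0.0, 0.718, 0.696, -0.0]
wrist_force: [0.1, -1.1, 0.1]
gripper_width: 0.0002
finger_force: 0.0
```

```bash
python3 ang.py
```

```text
[0.5949 0.0027 0.4536] [ 0.1 -1.1  0.1] 7.2333
lid angle ~ 2711 [0.953 0.966 1.01 ]
```

The lid has left the finger and is falling on its own, so I'll hold still and check.

Request:
{"name": "play_rows", "arguments": {
  "increments": [1,0,0,0,0,1,0,0,0,0,1,0,0,0,0,1,0,0,0,0,1,0,0,0.01,0,1,0,0,0.01,0,1,0,0,0,0,1,0,0,0,0,1,0,0,0,0]
}}

```text
time_s: 8.03
tool_pos: [0.5948, 0.0035, 0.474]
tool_rot: [0.0, 0.718, 0.696, 0.0]
wrist_force: [-0.0, -0.4, -0.6]
gripper_width: 0.0001
finger_force: 0.0
```

```bash
python3 ang.py; python3 - <<'E'
from h import *
for c in ["side","top","wrist"]:
    p=camera_params(c);im,d=capture(c);W=cloud(c,d,p);save(c+"3.png",im)
    for n in ["lid","catch_top"]:
        for r in spotter.cut_out(c,n)[:1]:
            w=W[r["pixels"]&(d>0)]
            if len(w): print(c,n,round(r["conf"],2),r["extent"],np.median(w,0).round(4),np.percentile(w,[3,97],0).round(3).tolist())
    h=im.astype(int);o=(h[...,0]>150)&(h[...,0]-h[...,2]>90)&(h[...,1]<.75*h[...,0])&(abs(W[...,0]-.535)<.06)&(abs(W[...,1]+.09)<.06)&(W[...,2]>.1)
    w=W[o]
    if len(w):
        t=w[w[:,2]>np.percentile(w[:,2],90)-.003]
        print(c,"orange",len(w),len(t),t.mean(0).round(4),t.min(0).round(4),t.max(0).round(4))
    L=W[(abs(W[...,0]-.46)<.02)&(abs(W[...,1]+.05)<.06)&(W[...,2]>.1)&(W[...,2]<.2)]
    if len(L): print("lid z",np.median(L[:,2]).round(4))
E
```

```text
[0.5948 0.0035 0.474 ] [-0.  -0.4 -0.6] 8.0333
lid angle ~ 12 [1.323 1.348 1.356]
side lid 0.87 [215.7, 158.6, 110.3, 74.6] [ 0.5442 -0.0373  0.1241] [[0.439, -0.14, 0.121], [0.632, 0.05, 0.128]]
side orange 51 45 [ 0.5322 -0.0946  0.1428] [ 0.5204 -0.1058  0.141 ] [ 0.5428 -0.083   0.1453]
lid z 0.124
top lid 0.75 [255.4, 201.4, 30.7, 72.8] [0.4774 0.0372 0.1233] [[0.433, 0.004, 0.12], [0.559, 0.055, 0.126]]
lid z 0.124
wrist lid 0.96 [124.2, 146.6, 195.5, 164.3] [ 0.5207 -0.0194  0.124 ] [[0.433, -0.123, 0.123], [0.627, 0.05, 0.127]]
wrist catch_top 0.59 [213.2, 264.6, 24.3, 23.9] [ 0.5296 -0.0922  0.1417] [[0.518, -0.105, 0.13], [0.54, -0.084, 0.143]]
wrist orange 324 323 [ 0.5289 -0.0958  0.142 ] [ 0.5165 -0.1084  0.14  ] [ 0.5406 -0.0837  0.1444]
lid z 0.124
```

The lid is shut (z 0.124), and the catch top is at about (0.530, -0.095, 0.142), as the geometry predicts. Next I'll go above it.

Request:
{"name": "play_rows", "arguments": {
  "increments": [1,-0.0162,-0.0246,0,0,1,-0.0162,-0.0246,0,0,1,-0.0162,-0.0246,0,0,1,-0.0162,-0.0247,0,0,1,0,0,-0.03,0,1,0,0,-0.03,0,1,0,0,-0.03,0,1,0,0,-0.03,0,1,0,0,-0.02,0,1,0,0,-0.006,0,1,0,0,0,0,1,0,0,0,0]
}}

```text
time_s: 9.53
tool_pos: [0.5305, -0.0948, 0.3283]
tool_rot: [0.0, 0.718, 0.696, 0.0]
wrist_force: [0.7, 0.1, 0.5]
gripper_width: -0.0
finger_force: 0.0
```

```bash
python3 - <<'E'
from h import *
s=robot.read_state();print(s["tool_pos"],s["wrist_force"])
im,d=capture("side");save("s4.png",cv2.resize(im[90:250,180:390],(788,600)))
E
```

```text
[ 0.53051125 -0.09479843  0.32830465] [0.67761148 0.14029173 0.45545305]
```

View pics/s4.png

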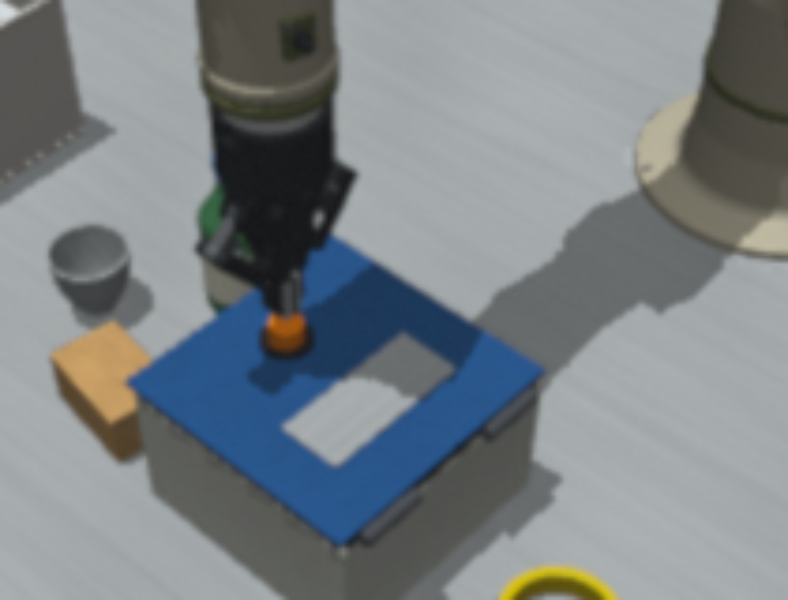

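Viewed: the lid lies shut, and the fingertips stand right above the orange catch at about (288, 325). Next is a slow descent by feel.

Request:
{"name": "play_rows", "arguments": {
  "increments": [1,0,0,-0.002,0,1,0,0,-0.002,0,1,0,0,-0.002,0,1,0,0,-0.002,0,1,0,0,-0.001,0,1,0,0,-0.001,0,1,0,0,-0.001,0,1,0,0,-0.001,0,1,0,0,0,0]
}}

```text
time_s: 10.33
tool_pos: [0.5301, -0.0949, 0.3155]
tool_rot: [-0.0, 0.718, 0.696, -0.0]
wrist_force: [0.6, -0.2, 0.6]
gripper_width: 0.0003
finger_force: 0.4
```

Request:
{"name": "play_rows", "arguments": {
  "increments": [1,0,0,-0.001,0,1,0,0,-0.001,0,1,0,0,0,0]
}}

```text
time_s: 10.58
tool_pos: [0.5301, -0.0949, 0.3138]
tool_rot: [0.0, 0.718, 0.696, -0.0]
wrist_force: [-1.7, -0.1, 4.8]
gripper_width: -0.0003
finger_force: 2.5
```

Request:
{"name": "play_rows", "arguments": {
  "increments": [1,0,0,-0.001,0,1,0,0,-0.001,0,1,0,0,0,0]
}}

```text
time_s: 10.83
tool_pos: [0.5301, -0.0949, 0.312]
tool_rot: [0.0, 0.718, 0.696, 0.0]
wrist_force: [-1.7, 0.8, 7.4]
gripper_width: -0.0001
finger_force: 4.3
```

Request:
{"name": "play_rows", "arguments": {
  "increments": [1,0,0,-0.001,0,1,0,0,-0.001,0,1,0,0,0,0]
}}

```text
time_s: 11.08
tool_pos: [0.5301, -0.0949, 0.3101]
tool_rot: [0.0, 0.718, 0.696, 0.0]
wrist_force: [-2.2, 0.8, 8.8]
gripper_width: -0.0001
finger_force: 4.3
```

Request:
{"name": "play_rows", "arguments": {
  "increments": [1,0,0,-0.001,0,1,0,0,-0.001,0,1,0,0,0,0]
}}

```text
time_s: 11.33
tool_pos: [0.5301, -0.0949, 0.3081]
tool_rot: [0.0, 0.718, 0.696, 0.0]
wrist_force: [-2.2, -0.2, 8.4]
gripper_width: 0.0003
finger_force: 4.3
```

Request:
{"name": "play_rows", "arguments": {
  "increments": [1,0,0,-0.001,0,1,0,0,-0.001,0,1,0,0,0,0]
}}

```text
time_s: 11.58
tool_pos: [0.5301, -0.0949, 0.3061]
tool_rot: [0.0, 0.718, 0.696, 0.0]
wrist_force: [-1.8, 0.6, 9.7]
gripper_width: -0.0001
finger_force: 4.3
```

Request:
{"name": "play_rows", "arguments": {
  "increments": [1,0,0,-0.001,0,1,0,0,0,0]
}}

```text
time_s: 11.75
tool_pos: [0.5301, -0.0949, 0.3051]
tool_rot: [0.0, 0.718, 0.696, 0.0]
wrist_force: [-1.7, 0.2, 8.5]
gripper_width: -0.0004
finger_force: 4.4
```

Request:
{"name": "play_rows", "arguments": {
  "increments": [1,0,0,-0.001,0,1,0,0,0,0]
}}

```text
time_s: 11.92
tool_pos: [0.5301, -0.0949, 0.3042]
tool_rot: [0.0, 0.718, 0.696, 0.0]
wrist_force: [-2.5, 0.4, 10.3]
gripper_width: 0.0
finger_force: 5.1
```

Request:
{"name": "play_rows", "arguments": {
  "increments": [1,0,0,-0.0007,0,1,0,0,0,0]
}}

```text
time_s: 12.08
tool_pos: [0.5301, -0.0949, 0.3036]
tool_rot: [0.0, 0.718, 0.696, 0.0]
wrist_force: [-3.1, -0.1, 11.1]
gripper_width: 0.0001
finger_force: 5.8
```

Force is rising again, so the catch is near its stop. I'll press on to about 14 N.

Request:
{"name": "play_rows", "arguments": {
  "increments": [1,0,0,-0.0007,0,1,0,0,0,0]
}}

```text
time_s: 12.25
tool_pos: [0.5301, -0.0949, 0.303]
tool_rot: [0.0, 0.718, 0.696, 0.0]
wrist_force: [-2.1, 0.5, 12.6]
gripper_width: 0.0
finger_force: 6.5
```

Request:
{"name": "play_rows", "arguments": {
  "increments": [1,0,0,-0.0006,0,1,0,0,0,0]
}}

```text
time_s: 12.42
tool_pos: [0.5301, -0.0948, 0.3025]
tool_rot: [0.0, 0.718, 0.696, 0.0]
wrist_force: [-3.5, 0.7, 14.4]
gripper_width: -0.0001
finger_force: 7.1
```

Request:
{"name": "play_rows", "arguments": {
  "increments": [1,0,0,-0.0004,0,1,0,0,0,0,1,0,0,0,0]
}}

```text
time_s: 12.67
tool_pos: [0.5301, -0.0948, 0.3023]
tool_rot: [0.001, 0.718, 0.696, 0.0]
wrist_force: [-4.0, -0.3, 15.3]
gripper_width: 0.0002
finger_force: 7.5
```

Request:
{"name": "play_rows", "arguments": {
  "increments": [1,0,0,0.002,0,1,0,0,0.003,0,1,0,0,0.005,0,1,0,0,0.02,0,1,0,0,0.03,0,1,0,0,0.03,0,1,0.005,0.03,0.02,0,1,0.005,0.03,0.02,0,1,0.005,0.03,0,0,1,0,0,0,0,1,0,0,0,0]
}}

```text
time_s: 13.58
tool_pos: [0.5451, -0.0032, 0.4316]
tool_rot: [0.0, 0.717, 0.697, 0.0]
wrist_force: [-1.1, -1.8, -0.1]
gripper_width: 0.0001
finger_force: 0.0
```

```bash
python3 - <<'E'
from h import *
s=robot.read_state();print(s["tool_pos"],s["wrist_force"])
for c in ["side","wrist"]:
    p=camera_params(c);im,d=capture(c);W=cloud(c,d,p)
    h=im.astype(int);o=(h[...,0]>150)&(h[...,0]-h[...,2]>90)&(h[...,1]<.75*h[...,0])&(abs(W[...,0]-.535)<.03)&(abs(W[...,1]+.095)<.03)&(W[...,2]>.1)
    w=W[o]
    if len(w): print(c,"orange z",len(w),np.percentile(w[:,2],[10,50,90]).round(4))
    L=W[(abs(W[...,0]-.46)<.02)&(abs(W[...,1]+.05)<.06)&(W[...,2]>.1)&(W[...,2]<.2)]
    if len(L): print("lid z",np.median(L[:,2]).round(4))
E
```

```text
[ 0.54507719 -0.00321489  0.43162283] [-1.07435534 -1.82689582 -0.06707257]
side orange z 53 [0.1327 0.1348 0.1365]
lid z 0.1239
lid z 0.124
```

The catch end is now at z 0.135, which is 11 mm above the lid, so it is home. Handing in.

```bash
python3 -c "
from rig import workorder;print(workorder.finish_job())"
```

```text
the job is handed in; nothing more can be done
None
```

I handed in the job; no verdict came back. The lid was pushed past upright and dropped shut on its own, and the catch was pressed home at a highest reading of 15.3 N (end 11 mm above the lid). The robot is clear and I moved none of the things around it.

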